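# Hold the watch-timing table at its upright balance point

### The job

Unlock the watch-timing stand: pull its black-headed locking plug up out of the socket against the spring catch and put the plug in the open metal parts tray. Then take the round handle bar of the hinged watch table, swing the table up until it stands upright on its balance point, and finish with the program still gripping the bar and holding it there, still, for the timing reading. Do not let the table go over to the far side, and leave the other things on the bench where they are.

Things in the scene. Friction and masses are not known exactly. Their poses are not given: they have to be found in the camera images.
- stand: Timing stand, fixed. Origin on the bench; x runs from the handle bar's start side to the hinge, y along the hinge line, z up. Dark base plate, x -85 to 85, y -70 to 100 mm, 14 mm high; two hinge cheeks at x 45, y -48 and 48 mm, tops 90 mm above the bench; square socket column 36 mm wide at x -15, y 70 mm, top 72 mm above the bench.
- flap_hinge (a point): Middle of the hinge line of the flap (the hinged watch table), 78 mm above the bench, at x 45, y 0 mm in the stand's frame; the hinge line runs along the stand's y.
- flap_bar (a point): Centre of the flap's handle bar: round steel, 12 mm thick, along the stand's y, 120 mm from the hinge line; 60 mm free between two side arms, and a 36 mm finger gap between bar and table edge. Start: 78 mm above the bench, on the -x side of the hinge; flap upright: straight above the hinge, 198 mm up. It can turn between the fingers as the gripper keeps pointing down.
- flap (a joint): Flap angle, rad: 0 lying flat (start), grows as the bar is lifted, 1.571 upright = its balance point, 2.55 over on the far stop. Free hinge: let go, it falls either way. Flap 0.22 to 0.36 kg: plate 70 x 76 x 6 mm, a watch on top (to 17 mm over the plate's middle), a barrel below, and a side lug with a 20 mm hole over the socket; the seated plug's collar keeps it down.
- plug: Locking plug, 65 mm long, 40 to 65 g, upright in the socket at the start. Origin: centre of its foot; z towards its head. Steel shaft 14 mm thick from 0 to 30 mm, collar 26 mm wide to 35 mm, black round grip 20 mm in diameter from 35 to 65 mm. Seated, the foot is 52.5 mm above the bench. Pulling straight up past the spring catch takes 4 to 9 N; lifted 30 mm it is clear of socket and lug.
- socket (a point): Centre of the socket's mouth on top of the column, 72 mm above the bench (a hole about 15 mm square, 19.5 mm deep, upright).
- tray: Parts tray: open shallow aluminium box, fixed, outer 120 (x) x 150 (y) x 22 mm high, walls and floor 4 mm. Origin: centre of its underside, on the bench. To the left or to the right of the stand; a closed black case of the same footprint, 34 mm high, stands on the other side.
- loupe: Black eye loupe, 34 mm wide, 26 mm high, origin at the centre of its foot. Bystander, beside the stand's -y side: leave alone.
- oilpot: Small glass oil jar, 26 mm wide, 35 mm high. Bystander.
- screwdriver: Small screwdriver lying down, 120 mm long, origin about its middle. Bystander.
- blower: Black rubber dust blower standing up, 52 mm wide, 85 mm high. Bystander.
- holder: Brass movement holder ring, 44 mm wide, 14 mm high. Bystander.
- tweezers: Steel tweezers lying down, 140 mm long, 4 mm thick. Bystander.
- cup: Small white bowl, 52 mm wide, 30 mm high. Bystander.
There are look-alikes about, which are no part of the job. Leave any purple look-alike of the stand alone.

How it is judged:
By the outcome, as a careful person would: the job done as asked, in the order asked, and still so for the second after the job is handed in, while the arm keeps its last pose, push and grip.
It also fails if it takes over 58 s, if anything falls off the work surface, if the arm or the gripper's body presses on something with over 40 N, if the wrist force passes 120 N, or if a joint passes its speed limit or range.

### The arm

A 6-joint arm with a two-finger parallel gripper is mounted at the origin on the work surface. World frame = base frame: x ahead of the robot, y to its left, z up, the work surface at z = 0. Lengths are in m, angles in rad, forces in N, time in s.
With the tool pointing down it reaches from about 0.225 to 0.875 m from the base axis. Payload 3.4 kg.
Tool frame: the origin (TCP) lies at the very end of the fingers, on their centre line; the grasp point (between the pads) lies 19 mm behind it (grip_depth is the distance from the TCP to the grasp point, in m); x points along the fingers, z is the direction in which the jaws open and shut, and the axes are right-handed (so a half turn about x gives the same grasp; the last joint's range is limited). The gripper opens to 85 mm and grips with 20 to 120 N. Pads are 22 mm wide; open, the fingers measure 114 mm over their backs; the gripper's body (76 mm by 85 mm) begins 54 mm behind the grasp point. The pads swing forward as they close: fully open they stand 13 mm farther back than shut.
Start: joints at [1.05, 0.276, 1.505, -0, 1.361, -0.121], TCP at [0.224, 0.53, 0.231] pointing down, gripper open.
Joint ranges: [-2.89, 2.89], [-0.75, 2.08], [0.22, 2.7], [-1.18, 4.32], [0.11, 2.71], [-2.7, 2.7]. Speed limits (rad/s): [2.57, 2.57, 3.14, 3.14, 3.14, 3.14].

### API

Orientations are given as a unit quaternion [w, x, y, z].
In Python, from rig import get_state, get_image, sign_off, grip_depth gives the robot as it stands. The module is installed in compiled form; this text tells all that it offers.
- The arm moves only by the tool arm_command, never from a script. Its argument "series" is a list of rows, each an object with "dp": the shift along the tool's x, y, z scaled (see below), a list of three; "angular": the turn, a rotation vector about the tool's x, y, z scaled (see below), a list of three; "gripper": the finger opening in mm, from 0 to 85.4. A call has exactly 8 rows; each row shifts and turns the pose as measured when the row begins, along the tool's axes as they then stand; what a row does not reach is not made up. The controller multiplies each number of a shift by 0.12 m and each number of a turn by 90 degrees. A row lasts 1/8 s, in which the tool goes at most 62.5 mm and 10.7 degrees, less where a joint would pass 70% of its speed; a pose out of reach is approached as far as the arm can. A call with a number of a shift or a turn outside -1 to 1 is refused whole. A call with a gripper value outside its range is refused whole. The fingers move at their own pace and stop on an object; "grip_force" is the grip in N (left out, the last holds). Time passes only in rows, so rows that do not move let the fingers close, or fill a call up. It gives the time, the measured TCP pose, the force and the opening at its end, in the units of the state.
- get_state(): the state, without advancing time (a new reading comes with each control period).
- get_image(name): name is "scene" or "top" or "wrist"; returns a dict with "image" (400x640x3 uint8, blue, green, red), "depth" (400x640 float32, m along the optical axis (not along the pixel's ray), 0 where there is no reading), "mtx" (3x3 intrinsics, pixels), "k1" (the pictures are not rectified: a ray, as slopes to the right and down, at radius r is drawn at 1 + k1 r^2 times it, then the intrinsics apply), "view" (4x4, takes a point from world to camera coordinates); the wrist camera has in their place "mount" (4x4, takes a point from camera to tool coordinates, whose origin is the TCP and whose axes are the tool frame's). Camera axes: x right, y up, looking along -z (the intrinsics and any distortion apply to the point x, -y, -z); pixel columns grow to the right and rows downward; lengths in m; the calibration is good to about 2 mm. A picture is of the moment at which its call begins: read the wrist's pose just before it.
- sign_off(): hands the job in, once; it reports no verdict.
The state is a dict: "clock": time; "qpos": joint angles; "qd": joint speeds; "effort": joint torques, N m; "position": TCP position; "ee_rot": TCP orientation; "contact_force": force on the tool from outside, world axes, zero at the start; "moment": the same for the moment, N m; "width": finger opening in m.
Only numpy, scipy, OpenCV 4.12 (cv2) and the standard library are available. Lean on these libraries where they do the work, as an engineer would, in place of code of your own. Each camera call takes 0.05 s, during which the arm holds its last target. There are 200 camera calls.

## Working session

There is one attempt and no reset: what is moved stays moved. The work goes in short steps, Python scripts to look and compute and a tool call to move; the robot and the scene stay as the last step left them, time stands still between calls to the robot, and variables do not carry over. Pictures are saved under pics/ and viewed, about 8 in all and at most 12, crops included, and the job is handed in when it is done.

Besides the shell and the picture viewer there is one more tool, called after "Emit:" as name([rows], argument=value, ...), one row to a line, values as JSON. arm_command: Moves the arm, as the interface text tells. Its arguments: {"type":"object","properties":{"series":{"type":"array","items":{"type":"object","properties":{"dp":{"type":"array","items":{"type":"number"}},"angular":{"type":"array","items":{"type":"number"}},"gripper":{"type":"number"}}}},"grip_force":{"type":"number"}},"required":["series"]}

```bash
mkdir -p pics; cat > h.py <<'E'
import numpy as np, cv2
from rig import get_state, get_image
from scipy.spatial.transform import Rotation as R
def T(s):
    M=np.eye(4); q=s["ee_rot"]; M[:3,:3]=R.from_quat([q[1],q[2],q[3],q[0]]).as_matrix(); M[:3,3]=s["position"]; return M
def cam2world(d,s=None):
    return np.linalg.inv(d["view"]) if "view" in d else T(s)@d["mount"]
def rays(d,pts):
    k=np.array([d["k1"],0,0,0,0],float)
    return cv2.undistortPoints(np.array(pts,float).reshape(-1,1,2),np.array(d["mtx"]),k).reshape(-1,2)
def px2w(d,pts,s=None,z=None):
    """by depth, or on plane world z"""
    C=cam2world(d,s); out=[]
    for (u,v),(a,b) in zip(pts,rays(d,pts)):
        r=np.array([a,-b,-1.])
        if z is None:
            r=r*float(np.median(d["depth"][int(v)-1:int(v)+2,int(u)-1:int(u)+2]))
        else:
            w=C[:3,:3]@r; r=r*((z-C[2,3])/w[2])
        out.append(C[:3,:3]@r+C[:3,3])
    return np.array(out)
def cloud(d,s=None):
    h,w=d["depth"].shape; vv,uu=np.mgrid[:h,:w]
    r=rays(d,np.stack([uu,vv],-1).reshape(-1,2)); z=d["depth"].reshape(-1,1)
    p=np.c_[r[:,:1]*z,-r[:,1:]*z,-z]; C=cam2world(d,s)
    return (p@C[:3,:3].T+C[:3,3]).reshape(h,w,3)
E
python3 - <<'E'
from h import *
s=get_state(); print(s); import rig; print(rig.grip_depth)
import pickle
for n in("scene","top"):
    d=get_image(n); pickle.dump(d,open(n+".pkl","wb")); cv2.imwrite(f"pics/{n}.png",d["image"])
    print(n,d["k1"],d["mtx"],cam2world(d))
E
```

```text
{'clock': 0.0, 'qpos': array([ 1.04999297e+00,  2.76589418e-01,  1.50616338e+00,  2.16939733e-05,
        1.36070407e+00, -1.20997659e-01]), 'qd': array([-0.00098668,  0.00054242, -0.00060803, -0.00171546,  0.0004645 ,
        0.00024574]), 'effort': array([-6.87003539e-04, -4.16774368e+01, -2.45807523e+01, -3.88284468e-05,
        1.07353643e-02, -2.78031371e-05]), 'position': array([0.22353593, 0.52917867, 0.23043085]), 'ee_rot': array([ 0.588738  , -0.39104293,  0.58992325,  0.39046582]), 'contact_force': array([-0.43872646, -0.32384834,  0.48025793]), 'moment': array([ 0.02509384, -0.00527107,  0.00726068]), 'width': 0.08563846235238155}
0.0187
scene -0.13076564638686208 [[513.27825365   0.         317.1916435 ]
 [  0.         513.27825365 205.22495828]
 [  0.           0.           1.        ]] [[ 0.74191222 -0.46143337  0.48646223  1.25838906]
 [ 0.67033754  0.52628295 -0.52313846 -0.79854238]
 [-0.01462323  0.71421671  0.69977186  1.14446025]
 [ 0.          0.          0.          1.        ]]
top -0.0021231354648263826 [[376.58873268   0.         313.03530193]
 [  0.         376.58873268 200.40310224]
 [  0.           0.           1.        ]] [[-0.02761851  0.99382063 -0.10750712  0.3884208 ]
 [-0.99959711 -0.02675364  0.00947902  0.00930345]
 [ 0.00654423  0.1077256   0.99415913  1.09564186]
 [ 0.          0.          0.          1.        ]]
```

View pics/scene.png

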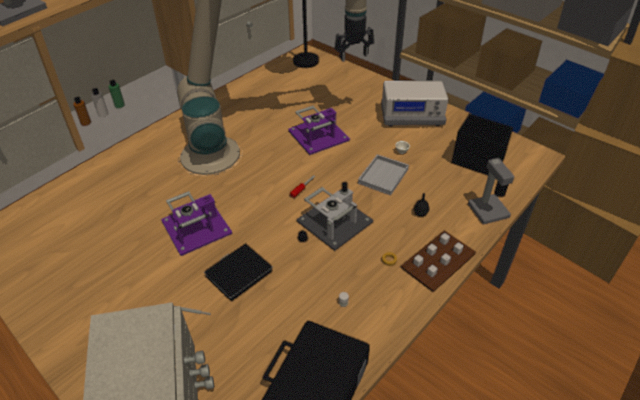

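View pics/top.png

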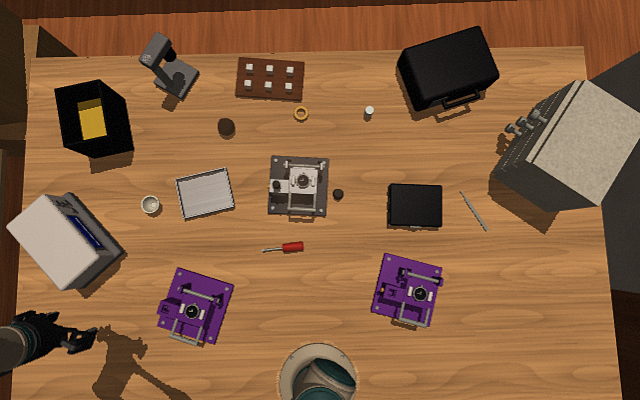

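The candidates are the dark-based stand at top (299,186) / scene (335,215), and two purple stands at top (196,305) and (408,290). The dark base fits the description. The tray is at top (205,193), with the black case at (415,205). I'll confirm with an enlarged crop.

```bash
python3 - <<'E'
from h import *; import pickle
t=pickle.load(open("top.pkl","rb")); s=pickle.load(open("scene.pkl","rb"))
a=cv2.resize(t["image"][145:227,255:350],None,fx=6,fy=6,interpolation=cv2.INTER_CUBIC)
b=cv2.resize(s["image"][170:250,290:385],None,fx=6,fy=6,interpolation=cv2.INTER_CUBIC)
cv2.imwrite("pics/crop1.png",np.clip(a*1.3,0,255)[:590]); cv2.imwrite("pics/crop2.png",np.clip(b*1.3,0,255)[:590])
print(px2w(t,[(178,181),(227,169),(235,209),(184,219)],z=.022))
print(px2w(t,[(205,193)],z=.004))
c=cloud(t); 
for nm,c in(("top",cloud(t)),("scene",cloud(s))):
    m=(c[...,0]>.3)&(c[...,0]<.6)&(abs(c[...,1]-.05)<.17)&(c[...,2]>.100)&(c[...,2]<.2)
    print(nm,m.sum(),c[m][:,:].round(3)[::max(1,m.sum()//15)].tolist())
E
```

```text
[[0.57112426 0.38598666 0.022     ]
 [0.6024604  0.24508957 0.022     ]
 [0.48582697 0.22262111 0.022     ]
 [0.4611774  0.36774829 0.022     ]]
[[0.53666332 0.31332803 0.004     ]]
top 49 [[0.55, 0.096, 0.119], [0.548, 0.096, 0.119], [0.546, 0.104, 0.118], [0.546, 0.096, 0.115], [0.545, 0.088, 0.116], [0.543, 0.098, 0.119], [0.542, 0.091, 0.118], [0.541, 0.101, 0.115], [0.54, 0.093, 0.116], [0.542, 0.086, 0.105], [0.538, 0.099, 0.114], [0.538, 0.091, 0.115], [0.534, 0.101, 0.12], [0.534, 0.093, 0.12], [0.534, 0.102, 0.109], [0.532, 0.093, 0.117], [0.532, 0.097, 0.103]]
scene 42 [[0.535, 0.096, 0.116], [0.538, 0.101, 0.114], [0.544, 0.103, 0.116], [0.54, 0.09, 0.119], [0.538, 0.101, 0.11], [0.546, 0.1, 0.115], [0.539, 0.09, 0.114], [0.544, 0.094, 0.114], [0.552, 0.094, 0.119], [0.542, 0.087, 0.114], [0.55, 0.086, 0.119], [0.551, 0.094, 0.114], [0.545, 0.083, 0.114], [0.549, 0.088, 0.113], [0.554, 0.091, 0.114], [0.542, 0.088, 0.105], [0.549, 0.088, 0.109], [0.55, 0.096, 0.104], [0.547, 0.086, 0.105], [0.55, 0.092, 0.103], [0.551, 0.086, 0.103]][ WARN:0@0.323] global loadsave.cpp:1063 imwrite_ Unsupported depth image for selected encoder is fallbacked to CV_8U.
```

View pics/crop1.png

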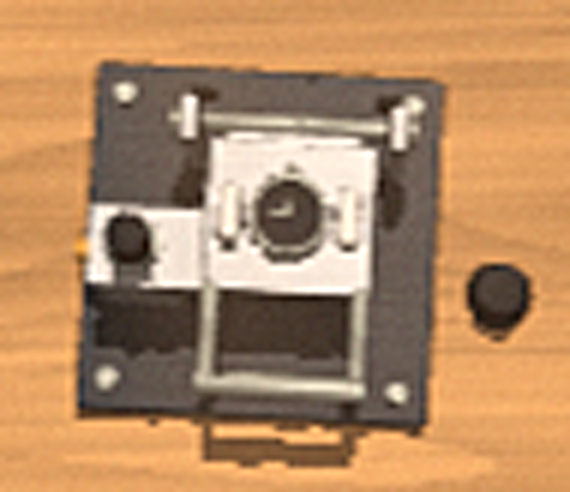

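View pics/crop2.png

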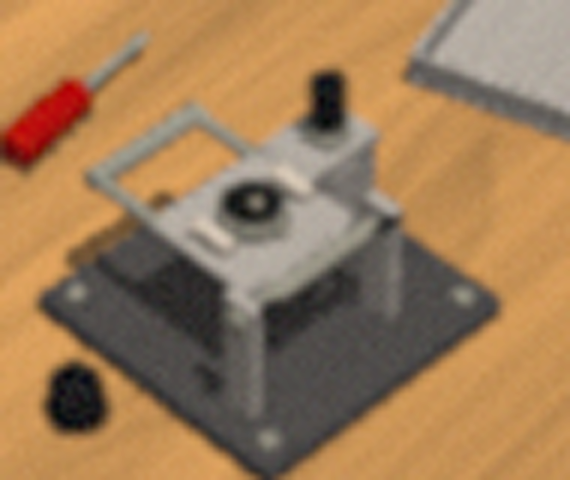

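The crops confirm the dark stand: plug head at crop1 (128,236), bar from (200,381) to (360,390), loupe at (498,295). Next I'll fit the stand pose.

```bash
python3 - <<'E'
from h import *; import pickle
t=pickle.load(open("top.pkl","rb")); s=pickle.load(open("scene.pkl","rb"))
f=lambda p:[(255+(u-2.5)/6,145+(v-2.5)/6) for u,v in p]
c=px2w(t,f([(102,65),(442,82),(424,430),(80,413)]),z=.014)[:,:2]
m=np.array([(85,100),(85,-70),(-85,-70),(-85,100)])/1e3
A,_=cv2.estimateAffinePartial2D(m,c); yaw=np.arctan2(A[1,0],A[0,0]); print("top fit",A,yaw,np.hypot(A[0,0],A[1,0]))
f2=lambda p:[(290+(u-2.5)/6,170+(v-2.5)/6) for u,v in p]
c2=px2w(s,f2([(38,302),(500,303)]),z=.014); print("scene corners",c2,"top",c)
Rm=np.array([[np.cos(yaw),-np.sin(yaw)],[np.sin(yaw),np.cos(yaw)]])
st=lambda x,y:Rm@[x/1e3,y/1e3]+(c.mean(0)-Rm@m.mean(0))
print("socket",st(-15,70),"bar",st(-75,0),"hinge",st(45,0))
print("plug top",px2w(t,f([(128,233)]),z=.1175),"bar top",px2w(t,f([(200,381),(360,390)]),z=.084))
print("plug scene",px2w(s,f2([(328,80)]),z=.1175),"bar scene",px2w(s,f2([(92,178),(192,108)]),z=.083))
print(T(get_state()).round(4))
E
```

```text
Traceback (most recent call last):
cv2.error: OpenCV(4.12.0) /io/opencv/modules/calib3d/src/ptsetreg.cpp:1108: error: (-215:Assertion failed) count >= 0 && to.checkVector(2) == count in function 'estimateAffinePartial2D'
```

```bash
python3 - <<'E'
from h import *; import pickle
t=pickle.load(open("top.pkl","rb")); s=pickle.load(open("scene.pkl","rb"))
f=lambda p:[(255+(u-2.5)/6,145+(v-2.5)/6) for u,v in p]
c=px2w(t,f([(102,65),(442,82),(424,430),(80,413)]),z=.014)[:,:2].copy()
m=np.array([(85,100),(85,-70),(-85,-70),(-85,100)])/1e3
A,_=cv2.estimateAffinePartial2D(m,c,ransacReprojThreshold=.05); yaw=np.arctan2(A[1,0],A[0,0]); print("top fit",A,yaw,np.hypot(A[0,0],A[1,0]))
f2=lambda p:[(290+(u-2.5)/6,170+(v-2.5)/6) for u,v in p]
c2=px2w(s,f2([(38,302),(500,303)]),z=.014); print("scene corners",c2,"top",c)
Rm=np.array([[np.cos(yaw),-np.sin(yaw)],[np.sin(yaw),np.cos(yaw)]])
st=lambda x,y:Rm@[x/1e3,y/1e3]+(c.mean(0)-Rm@m.mean(0))
print("socket",st(-15,70),"bar",st(-75,0),"hinge",st(45,0))
print("plug top",px2w(t,f([(128,233)]),z=.1175),"bar top",px2w(t,f([(200,381),(360,390)]),z=.084))
print("plug scene",px2w(s,f2([(328,80)]),z=.1175),"bar scene",px2w(s,f2([(92,178),(192,108)]),z=.083))
print(T(get_state()).round(4))
E
```

```text
top fit [[ 0.98437292  0.07748307  0.54858565]
 [-0.07748307  0.98437292  0.0258583 ]] -0.07855116941134133 0.9874176756179409
scene corners [[ 0.4666253  -0.04406708  0.014     ]
 [ 0.64405299  0.1107078   0.014     ]] top [[ 0.64095572  0.11654013]
 [ 0.62818102 -0.04892993]
 [ 0.4586081  -0.03486813]
 [ 0.47124675  0.12975351]]
socket [0.53911002 0.09663136] bar [0.47380211 0.03155543] hinge [0.59343208 0.02213898]
plug top [[0.54162991 0.0960985  0.1175    ]] bar top [[ 0.47882874  0.06790449  0.084     ]
 [ 0.4728295  -0.00382556  0.084     ]]
plug scene [[0.54142438 0.09328034 0.1175    ]] bar scene [[ 0.47573584 -0.01027655  0.083     ]
 [ 0.4788492   0.06114146  0.083     ]]
[[-8.000e-04 -9.211e-01  3.892e-01  2.236e-01]
 [-1.400e-03  3.892e-01  9.211e-01  5.292e-01]
 [-1.000e+00  2.000e-04 -1.600e-03  2.305e-01]
 [ 0.000e+00  0.000e+00  0.000e+00  1.000e+00]]
```

```bash
cat >> h.py <<'E'
def plan(p,az,n,s=None):
    """rows (dp, ang) to TCP p, tool down, jaw axis z at azimuth az (deg), in n rows"""
    s=s or get_state(); M=T(s); a=np.radians(az); z=np.array([np.cos(a),np.sin(a),0]); x=np.array([0,0,-1.]); y=np.cross(z,x)
    Rt=np.c_[x,y,z]; w=R.from_matrix(M[:3,:3].T@Rt).as_rotvec(); d=(np.array(p)-M[:3,3])/n
    print("at",M[:3,3].round(4),"err deg",np.degrees(w).round(1),"F",s["contact_force"].round(1),"w",round(s["width"]*1e3,1),"t",round(s["clock"],2))
    for k in range(n):
        Rk=M[:3,:3]@R.from_rotvec(w*k/n).as_matrix()
        print((Rk.T@d/.12).round(3).tolist(),(w/n/(np.pi/2)).round(3).tolist())
E
python3 -c "
from h import *
plan([.525,.095,.2],-4.5,10)"
```

```text
at [0.2236 0.5292 0.2305] err deg [71.6 -0.1  0. ] F [0.8 0.3 0.4] w 85.2 t 0.1
[0.026, -0.372, -0.236] [0.08, -0.0, 0.0]
[0.026, -0.399, -0.187] [0.08, -0.0, 0.0]
[0.026, -0.419, -0.136] [0.08, -0.0, 0.0]
[0.026, -0.433, -0.083] [0.08, -0.0, 0.0]
[0.026, -0.44, -0.028] [0.08, -0.0, 0.0]
[0.025, -0.44, 0.027] [0.08, -0.0, 0.0]
[0.025, -0.433, 0.081] [0.08, -0.0, 0.0]
[0.025, -0.419, 0.135] [0.08, -0.0, 0.0]
[0.025, -0.399, 0.186] [0.08, -0.0, 0.0]
[0.025, -0.373, 0.234] [0.08, -0.0, 0.0]
```

Emit:
arm_command([
  {"dp": [0.02,-0.37,-0.24],"angular": [0.08,0,0],"gripper": 45},
  {"dp": [0.02,-0.4,-0.19],"angular": [0.08,0,0],"gripper": 45},
  {"dp": [0.02,-0.42,-0.14],"angular": [0.08,0,0],"gripper": 45},
  {"dp": [0.02,-0.43,-0.08],"angular": [0.08,0,0],"gripper": 45},
  {"dp": [0.02,-0.44,-0.03],"angular": [0.08,0,0],"gripper": 45},
  {"dp": [0.02,-0.44,0.03],"angular": [0.08,0,0],"gripper": 45},
  {"dp": [0.02,-0.43,0.08],"angular": [0.08,0,0],"gripper": 45},
  {"dp": [0.02,-0.42,0.13],"angular": [0.08,0,0],"gripper": 45},
], grip_force=40)

```text
clock: 1.1
position: [0.4626, 0.1702, 0.2079]
ee_rot: [0.704, -0.05, 0.706, 0.049]
contact_force: [0.3, 0.1, -0.3]
width: 0.0451
```

```bash
python3 -c "
from h import *
plan([.53,.095,.19],-4.5,5)"
```

```text
at [0.4626 0.1702 0.2079] err deg [12.6 -0.2  0.1] F [ 0.3  0.1 -0.3] w 45.1 t 1.1
[0.03, -0.14, 0.094] [0.028, -0.0, 0.0]
[0.03, -0.136, 0.1] [0.028, -0.0, 0.0]
[0.03, -0.131, 0.106] [0.028, -0.0, 0.0]
[0.03, -0.126, 0.111] [0.028, -0.0, 0.0]
[0.03, -0.121, 0.117] [0.028, -0.0, 0.0]
```

Emit:
arm_command([
  {"dp": [0.03,-0.14,0.09],"angular": [0.03,0,0],"gripper": 45},
  {"dp": [0.03,-0.14,0.1],"angular": [0.03,0,0],"gripper": 45},
  {"dp": [0.03,-0.13,0.11],"angular": [0.03,0,0],"gripper": 45},
  {"dp": [0.03,-0.13,0.11],"angular": [0.025,0,0],"gripper": 45},
  {"dp": [0.03,-0.12,0.12],"angular": [0.025,0,0],"gripper": 45},
  {"dp": [0,0,0],"angular": [0,0,0],"gripper": 45},
  {"dp": [0,0,0],"angular": [0,0,0],"gripper": 45},
  {"dp": [0,0,0],"angular": [0,0,0],"gripper": 45},
])

```text
clock: 2.1
position: [0.5327, 0.087, 0.1871]
ee_rot: [0.704, 0.033, 0.709, -0.035]
contact_force: [0.1, 0.3, -0.0]
width: 0.0452
```

```bash
python3 - <<'E'
from h import *; import pickle
s=get_state(); d=get_image("wrist"); pickle.dump((d,s),open("w1.pkl","wb")); cv2.imwrite("pics/w1.png",np.clip(d["image"]*1.2,0,255).astype(np.uint8))
plan([.541,.095,.092],-4.5,5,s)
c=cloud(d,s); m=(c[...,2]>.108)&(c[...,2]<.125)&(np.hypot(c[...,0]-.541,c[...,1]-.095)<.03)
print(m.sum(), c[m].min(0),c[m].max(0),np.median(c[m],0))
print(cam2world(d,s).round(3))
E
```

```text
at [0.5327 0.087  0.1871] err deg [-1.  -0.4  0.1] F [ 0.1  0.3 -0. ] w 45.2 t 2.1
[0.158, 0.015, 0.014] [-0.002, -0.001, 0.0]
[0.158, 0.015, 0.013] [-0.002, -0.001, 0.0]
[0.158, 0.015, 0.013] [-0.002, -0.001, 0.0]
[0.158, 0.015, 0.013] [-0.002, -0.001, 0.0]
[0.158, 0.014, 0.013] [-0.002, -0.001, 0.0]
563 [0.53345029 0.08985461 0.10811643] [0.55325309 0.1093842  0.11956356] [0.54340593 0.10085543 0.11761522]
[[ 0.995  0.087  0.037  0.542]
 [-0.095  0.942  0.323  0.171]
 [-0.006 -0.325  0.946  0.33 ]
 [ 0.     0.     0.     1.   ]]
```

View pics/w1.png

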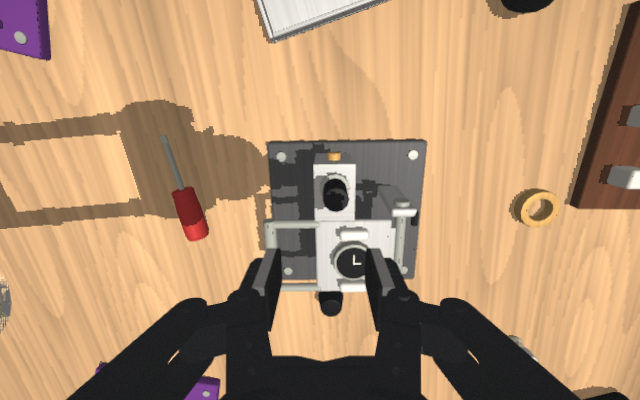

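The wrist view shows the plug head at (335,194) between the fingers' approach lane. The bar is at left (about 268,255), clear of the plug.

```bash
python3 -c "
from h import *
plan([.5427,.0985,.093],-4.5,6)"
```

```text
at [0.5326 0.0871 0.1871] err deg [-1.  -0.4  0.2] F [-0.2  0.  -0.3] w 44.8 t 2.15
[0.131, 0.017, 0.013] [-0.002, -0.001, 0.0]
[0.131, 0.017, 0.013] [-0.002, -0.001, 0.0]
[0.131, 0.017, 0.013] [-0.002, -0.001, 0.0]
[0.131, 0.017, 0.013] [-0.002, -0.001, 0.0]
[0.131, 0.017, 0.013] [-0.002, -0.001, 0.0]
[0.131, 0.017, 0.013] [-0.002, -0.001, 0.0]
```

Emit:
arm_command([
  {"dp": [0.06,0.04,0.03],"angular": [-0.004,-0.002,0],"gripper": 45},
  {"dp": [0.13,0.04,0.03],"angular": [-0.004,-0.002,0],"gripper": 45},
  {"dp": [0.13,0.02,0.02],"angular": [-0.004,0,0],"gripper": 45},
  {"dp": [0.13,0,0],"angular": [0,0,0],"gripper": 45},
  {"dp": [0.13,0,0],"angular": [0,0,0],"gripper": 45},
  {"dp": [0.13,0,0],"angular": [0,0,0],"gripper": 45},
  {"dp": [0.06,0,0],"angular": [0,0,0],"gripper": 45},
  {"dp": [0,0,0],"angular": [0,0,0],"gripper": 45},
])

```text
clock: 3.15
position: [0.5427, 0.1016, 0.089]
ee_rot: [0.706, 0.024, 0.707, -0.025]
contact_force: [0.3, -0.0, -0.4]
width: 0.0447
```

```bash
python3 -c "
from h import *
plan([.5427,.0985,.093],-4.5,1)"
```

```text
at [0.5427 0.1016 0.089 ] err deg [ 0.5 -0.1  0.1] F [ 0.3 -0.  -0.4] w 44.7 t 3.15
[-0.033, -0.026, 0.002] [0.005, -0.001, 0.001]
```

Emit:
arm_command([
  {"dp": [-0.04,-0.025,0],"angular": [0,0,0],"gripper": 45},
  {"dp": [0,0,0],"angular": [0,0,0],"gripper": 30},
  {"dp": [0,0,0],"angular": [0,0,0],"gripper": 10},
  {"dp": [0,0,0],"angular": [0,0,0],"gripper": 10},
  {"dp": [0,0,0],"angular": [0,0,0],"gripper": 10},
  {"dp": [0,0,0],"angular": [0,0,0],"gripper": 10},
  {"dp": [0,0,0],"angular": [0,0,0],"gripper": 10},
  {"dp": [0,0,0],"angular": [0,0,0],"gripper": 10},
], grip_force=60)

```text
clock: 4.15
position: [0.5436, 0.0985, 0.0959]
ee_rot: [0.707, 0.024, 0.706, -0.025]
contact_force: [0.7, 0.4, -0.7]
width: 0.0181
```

```bash
python3 -c "
from h import *
plan([.5427,.0985,.18],-4.5,1)"
```

```text
at [0.5436 0.0985 0.0959] err deg [0.5 0.1 0.1] F [ 0.7  0.4 -0.7] w 18.1 t 4.15
[-0.701, -0.001, -0.006] [0.005, 0.001, 0.001]
```

Emit:
arm_command([
  {"dp": [-0.05,0,0],"angular": [0,0,0],"gripper": 10},
  {"dp": [-0.06,0,0],"angular": [0,0,0],"gripper": 10},
  {"dp": [-0.06,0,0],"angular": [0,0,0],"gripper": 10},
  {"dp": [-0.06,0,0],"angular": [0,0,0],"gripper": 10},
  {"dp": [-0.1,0,0],"angular": [0,0,0],"gripper": 10},
  {"dp": [-0.15,0,0],"angular": [0,0,0],"gripper": 10},
  {"dp": [-0.15,0,0],"angular": [0,0,0],"gripper": 10},
  {"dp": [-0.1,0,0],"angular": [0,0,0],"gripper": 10},
])

```text
clock: 5.15
position: [0.5436, 0.0988, 0.1899]
ee_rot: [0.708, 0.024, 0.705, -0.025]
contact_force: [1.0, 0.1, -1.2]
width: 0.0178
```

```bash
python3 - <<'E'
from h import *; import pickle
s=get_state(); d=get_image("wrist"); pickle.dump((d,s),open("w2.pkl","wb"))
d2=get_image("scene"); a=cv2.resize(d2["image"][140:250,290:420],None,fx=4,fy=4,interpolation=cv2.INTER_CUBIC)
cv2.imwrite("pics/w2.png",np.vstack([a, cv2.resize(d["image"][80:320,100:580],(520,150*520//600))]))
plan([.535,.31,.13],-4.5,6)
E
```

```text
at [0.5443 0.0988 0.1903] err deg [0.5 0.3 0. ] F [ 0.7 -0.2 -0.9] w 18.2 t 5.25
[0.083, 0.292, -0.034] [0.001, 0.001, 0.0]
[0.083, 0.292, -0.034] [0.001, 0.001, 0.0]
[0.083, 0.292, -0.035] [0.001, 0.001, 0.0]
[0.084, 0.292, -0.035] [0.001, 0.001, 0.0]
[0.084, 0.291, -0.035] [0.001, 0.001, 0.0]
[0.084, 0.291, -0.036] [0.001, 0.001, 0.0]
```

View pics/w2.png

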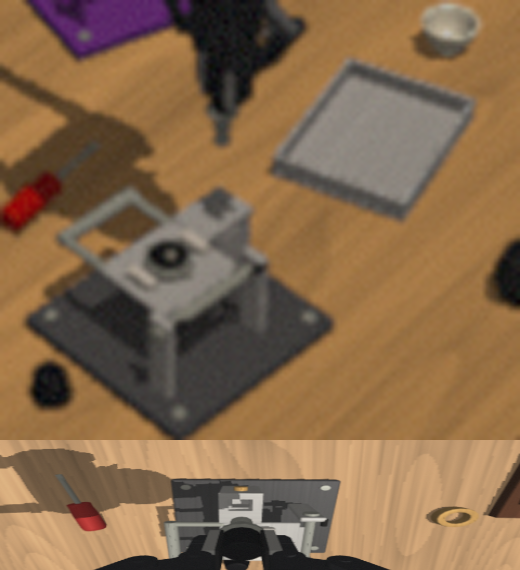

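The plug is out of the socket: its steel shaft hangs between the fingers at (222,130). The socket is empty, and the tray centre is at (375,135).

Emit:
arm_command([
  {"dp": [0.0,0.2,-0.02],"angular": [0,0,0],"gripper": 10},
  {"dp": [0.0,0.36,-0.04],"angular": [0,0,0],"gripper": 10},
  {"dp": [0.0,0.4,-0.04],"angular": [0,0,0],"gripper": 10},
  {"dp": [0.04,0.4,-0.04],"angular": [0,0,0],"gripper": 10},
  {"dp": [0.15,0.3,-0.02],"angular": [0,0,0],"gripper": 10},
  {"dp": [0.2,0.05,0],"angular": [0,0,0],"gripper": 10},
  {"dp": [0.2,0,0],"angular": [0,0,0],"gripper": 10},
  {"dp": [0.1,0,0],"angular": [0,0,0],"gripper": 10},
])

```text
clock: 6.25
position: [0.5385, 0.3108, 0.1014]
ee_rot: [0.707, 0.024, 0.706, -0.026]
contact_force: [0.7, 0.5, 0.5]
width: 0.0178
```

```bash
python3 -c "
from h import *
plan([.531,.306,.050],-4.5,4)"
```

```text
at [0.5385 0.3108 0.1014] err deg [0.4 0.1 0.1] F [0.7 0.5 0.5] w 17.8 t 6.25
[0.107, -0.011, -0.015] [0.001, 0.0, 0.0]
[0.107, -0.011, -0.015] [0.001, 0.0, 0.0]
[0.107, -0.011, -0.015] [0.001, 0.0, 0.0]
[0.107, -0.011, -0.015] [0.001, 0.0, 0.0]
```

Emit:
arm_command([
  {"dp": [0.12,-0.02,-0.02],"angular": [0,0,0],"gripper": 10},
  {"dp": [0.12,-0.02,-0.02],"angular": [0,0,0],"gripper": 10},
  {"dp": [0.08,0,-0.01],"angular": [0,0,0],"gripper": 10},
  {"dp": [0.04,0,0],"angular": [0,0,0],"gripper": 10},
  {"dp": [0.015,0,0],"angular": [0,0,0],"gripper": 10},
  {"dp": [0,0,0],"angular": [0,0,0],"gripper": 10},
  {"dp": [0,0,0],"angular": [0,0,0],"gripper": 10},
  {"dp": [0,0,0],"angular": [0,0,0],"gripper": 10},
])

```text
clock: 7.25
position: [0.5332, 0.3055, 0.0549]
ee_rot: [0.708, 0.025, 0.705, -0.026]
contact_force: [0.6, -0.1, -0.4]
width: 0.0177
```

Emit:
arm_command([
  {"dp": [0.03,0,0],"angular": [0,0,0],"gripper": 10},
  {"dp": [0.02,0,0],"angular": [0,0,0],"gripper": 10},
  {"dp": [0.01,0,0],"angular": [0,0,0],"gripper": 10},
  {"dp": [0,0,0],"angular": [0,0,0],"gripper": 10},
  {"dp": [0,0,0],"angular": [0,0,0],"gripper": 22},
  {"dp": [0,0,0],"angular": [0,0,0],"gripper": 30},
  {"dp": [0,0,0],"angular": [0,0,0],"gripper": 45},
  {"dp": [0,0,0],"angular": [0,0,0],"gripper": 45},
])

```text
clock: 8.25
position: [0.5336, 0.3058, 0.0477]
ee_rot: [0.709, 0.025, 0.705, -0.026]
contact_force: [0.7, 0.1, 0.6]
width: 0.045
```

Emit:
arm_command([
  {"dp": [-0.1,0,0],"angular": [0,0,0],"gripper": 45},
  {"dp": [-0.2,0,0],"angular": [0,0,0],"gripper": 45},
  {"dp": [-0.3,0,0],"angular": [0,0,0],"gripper": 45},
  {"dp": [-0.3,0,0],"angular": [0,0,0],"gripper": 45},
  {"dp": [-0.2,-0.1,0],"angular": [0,0,0],"gripper": 45},
  {"dp": [-0.1,-0.2,-0.1],"angular": [0,0,0],"gripper": 45},
  {"dp": [0,-0.2,-0.1],"angular": [0,0,0],"gripper": 45},
  {"dp": [0,0,0],"angular": [0,0,0],"gripper": 45},
])

```text
clock: 9.25
position: [0.5052, 0.2473, 0.2031]
ee_rot: [0.711, 0.026, 0.702, -0.025]
contact_force: [-0.6, 0.1, 0.3]
width: 0.045
```

```bash
python3 - <<'E'
from h import *
d=get_image("scene"); cv2.imwrite("pics/tray.png",cv2.resize(d["image"][130:260,280:440],None,fx=4,fy=4,interpolation=cv2.INTER_CUBIC))
plan([.4755,.030,.17],-4.5,8)
E
```

```text
at [0.5062 0.2482 0.2032] err deg [ 0.4  0.8 -0.2] F [-0.3  0.4  0.5] w 44.8 t 9.3
[0.034, -0.229, -0.016] [0.001, 0.001, -0.0]
[0.034, -0.229, -0.016] [0.001, 0.001, -0.0]
[0.034, -0.229, -0.016] [0.001, 0.001, -0.0]
[0.034, -0.229, -0.015] [0.001, 0.001, -0.0]
[0.034, -0.229, -0.015] [0.001, 0.001, -0.0]
[0.034, -0.229, -0.015] [0.001, 0.001, -0.0]
[0.034, -0.229, -0.015] [0.001, 0.001, -0.0]
[0.034, -0.229, -0.014] [0.001, 0.001, -0.0]
```

View pics/tray.png

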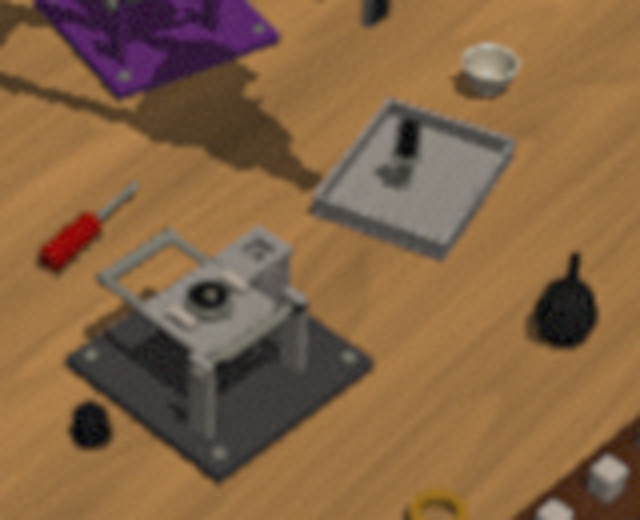

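The plug is standing in the tray at (407,150), with its foot around (395,178) inside the walls, and the flap is still flat. Next is the bar.

Emit:
arm_command([
  {"dp": [0.0,-0.24,-0.015],"angular": [0,0.004,0],"gripper": 38},
  {"dp": [0.04,-0.24,-0.015],"angular": [0,0.004,0],"gripper": 38},
  {"dp": [0.04,-0.24,-0.015],"angular": [0,0,0],"gripper": 38},
  {"dp": [0.04,-0.24,-0.015],"angular": [0,0,0],"gripper": 38},
  {"dp": [0.04,-0.24,-0.015],"angular": [0,0,0],"gripper": 38},
  {"dp": [0.04,-0.24,-0.015],"angular": [0,0,0],"gripper": 38},
  {"dp": [0.04,-0.23,-0.015],"angular": [0,0,0],"gripper": 38},
  {"dp": [0,-0.08,0],"angular": [0,0,0],"gripper": 38},
])

```text
clock: 10.3
position: [0.4871, 0.041, 0.1738]
ee_rot: [0.711, 0.027, 0.703, -0.02]
contact_force: [1.2, -0.5, 0.5]
width: 0.0379
```

```bash
python3 - <<'E'
from h import *; import pickle
s=get_state(); d=get_image("wrist"); pickle.dump((d,s),open("w3.pkl","wb")); cv2.imwrite("pics/w3.png",np.clip(d["image"]*1.2,0,255).astype(np.uint8))
plan([.4755,.030,.06],-4.5,6,s)
a=np.radians(-4.5); c=cloud(d,s)[...,:]; 
u=(c[...,0]-.4755)*np.cos(a)+(c[...,1]-.03)*np.sin(a); v=-(c[...,0]-.4755)*np.sin(a)+(c[...,1]-.03)*np.cos(a)
m=(abs(u)<.015)&(abs(v)<.06)&(c[...,2]>.07)&(c[...,2]<.095)
print(m.sum()); 
for lo in np.arange(-.06,.06,.01):
    k=m&(v>=lo)&(v<lo+.01)
    if k.any(): print(round(lo,3),k.sum(),u[k].min().round(4),u[k].max().round(4),np.median(c[...,2][k]).round(4))
E
```

```text
at [0.4871 0.041  0.1738] err deg [ 0.7  0.6 -0.6] F [ 1.2 -0.5  0.5] w 37.9 t 10.3
[0.158, -0.018, -0.017] [0.001, 0.001, -0.001]
[0.158, -0.018, -0.016] [0.001, 0.001, -0.001]
[0.158, -0.017, -0.016] [0.001, 0.001, -0.001]
[0.158, -0.017, -0.016] [0.001, 0.001, -0.001]
[0.158, -0.017, -0.015] [0.001, 0.001, -0.001]
[0.158, -0.017, -0.015] [0.001, 0.001, -0.001]
1346
-0.04 54 -0.0039 0.015 0.0825
-0.03 199 -0.0039 0.0149 0.0826
-0.02 149 -0.0038 0.0077 0.0833
-0.01 151 -0.0037 0.0076 0.0831
0.0 149 -0.0037 0.0076 0.0831
0.01 158 -0.0036 0.0075 0.0832
0.02 164 -0.0035 0.0074 0.0833
0.03 218 -0.0034 0.0148 0.0829
0.04 104 -0.0034 0.0147 0.0813
```

View pics/w3.png

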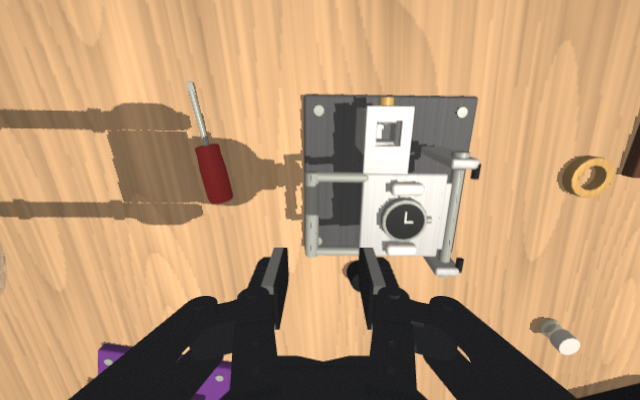

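The wrist view puts the bar at (311,175–255), with the finger gap between it and the table edge. The bar centre works out at about (0.4775, 0.033).

Emit:
arm_command([
  {"dp": [0.0,-0.04,-0.05],"angular": [0.004,0.003,-0.003],"gripper": 34},
  {"dp": [0.1,-0.02,-0.025],"angular": [0.004,0.003,-0.003],"gripper": 34},
  {"dp": [0.15,0,0],"angular": [0,0,0],"gripper": 34},
  {"dp": [0.15,0,0],"angular": [0,0,0],"gripper": 34},
  {"dp": [0.1,0,0],"angular": [0,0,0],"gripper": 34},
  {"dp": [0,0,0],"angular": [0,0,0],"gripper": 34},
  {"dp": [0,0,0],"angular": [0,0,0],"gripper": 34},
  {"dp": [0,0,0],"angular": [0,0,0],"gripper": 34},
])

```text
clock: 11.35
position: [0.4787, 0.0379, 0.1116]
ee_rot: [0.708, 0.027, 0.706, -0.026]
contact_force: [-0.1, 0.5, -0.0]
width: 0.0341
```

```bash
python3 - <<'E'
from h import *
plan([.4775,.033,.059],-4.3,4)
E
```

```text
at [0.4787 0.0379 0.1116] err deg [-0.   0.2 -0.1] F [-0.1  0.5 -0. ] w 34.1 t 11.35
[0.11, -0.01, -0.002] [-0.0, 0.0, -0.0]
[0.11, -0.01, -0.002] [-0.0, 0.0, -0.0]
[0.11, -0.01, -0.002] [-0.0, 0.0, -0.0]
[0.11, -0.01, -0.002] [-0.0, 0.0, -0.0]
```

Emit:
arm_command([
  {"dp": [0.06,-0.02,-0.005],"angular": [0,0,0],"gripper": 34},
  {"dp": [0.11,-0.02,-0.005],"angular": [0,0,0],"gripper": 34},
  {"dp": [0.11,0,0],"angular": [0,0,0],"gripper": 34},
  {"dp": [0.1,0,0],"angular": [0,0,0],"gripper": 34},
  {"dp": [0.04,0,0],"angular": [0,0,0],"gripper": 34},
  {"dp": [0,0,0],"angular": [0,0,0],"gripper": 34},
  {"dp": [0,0,0],"angular": [0,0,0],"gripper": 34},
  {"dp": [0,0,0],"angular": [0,0,0],"gripper": 34},
])

```text
clock: 12.35
position: [0.4777, 0.0327, 0.058]
ee_rot: [0.708, 0.027, 0.705, -0.026]
contact_force: [-0.1, -0.2, -0.0]
width: 0.0338
```

```bash
python3 - <<'E'
from h import *
plan([.4775,.033,.059],-4.3,1)
E
```

```text
at [0.4777 0.0327 0.058 ] err deg [-0.   0.2 -0.1] F [-0.1 -0.2 -0. ] w 33.8 t 12.35
[-0.008, 0.003, -0.002] [-0.001, 0.003, -0.001]
```

Emit:
arm_command([
  {"dp": [0,0,0],"angular": [0,0,0],"gripper": 20},
  {"dp": [0,0,0],"angular": [0,0,0],"gripper": 5},
  {"dp": [0,0,0],"angular": [0,0,0],"gripper": 5},
  {"dp": [0,0,0],"angular": [0,0,0],"gripper": 5},
  {"dp": [0,0,0],"angular": [0,0,0],"gripper": 5},
  {"dp": [0,0,0],"angular": [0,0,0],"gripper": 5},
  {"dp": [0,0,0],"angular": [0,0,0],"gripper": 5},
  {"dp": [0,0,0],"angular": [0,0,0],"gripper": 5},
], grip_force=40)

```text
clock: 13.35
position: [0.4774, 0.0327, 0.0585]
ee_rot: [0.708, 0.027, 0.705, -0.027]
contact_force: [-0.7, 0.5, 0.1]
width: 0.0103
```

```bash
cat >> h.py <<'E'
def arc(H,th0,th1,n,dz,az=-4.3):
    """rows along bar arc, hinge H xy(z=.078), bar->TCP dz below; starts at measured pose, ends on arc"""
    s=get_state(); M=T(s); a=np.radians(az); e=np.array([np.cos(a),np.sin(a),0])
    P=lambda t:np.array([H[0],H[1],.078-dz])+.12*(-np.cos(t)*e+np.sin(t)*np.array([0,0,1.]))
    p=M[:3,3]; b=p-np.array([H[0],H[1],.078-dz]); print("at",p.round(4),"now th",np.degrees(np.arctan2(b[2],-b@e)).round(1),"r",np.hypot(b[2],b@e).round(4),"F",s["contact_force"].round(1),"M",s["moment"].round(2),"w",round(s["width"]*1e3,1),"t",round(s["clock"],2),"az",np.degrees(np.arctan2(M[1,2],M[0,2])).round(2),"tilt",M[2,1:].round(4))
    for t in np.radians(np.linspace(th0,th1,n+1))[1:]:
        q=P(t); print(((M[:3,:3].T@(q-p))/.12).round(3).tolist()); p=q
E
python3 -c "
from h import *
s=get_state();e=np.array([np.cos(np.radians(-4.3)),np.sin(np.radians(-4.3))])
H=s['position'][:2]+.12*e; print(H)
arc(H,0,40,8,.078-s['position'][2])"
```

```text
[0.59708665 0.02373596]
at [0.4774 0.0327 0.0585] now th 0.0 r 0.12 F [-0.7  0.5  0.1] M [0.04 0.06 0.06] w 10.3 t 13.35 az -4.36 tilt [0.0012 0.0041 0.0585]
[-0.087, 0.0, 0.004]
[-0.086, 0.0, 0.012]
[-0.085, 0.0, 0.019]
[-0.083, 0.0, 0.027]
[-0.08, 0.0, 0.034]
[-0.077, 0.0, 0.041]
[-0.073, 0.0, 0.047]
[-0.069, 0.0, 0.053]
```

The bar is gripped: width reads 10.3 mm, the same 1.8 mm under-reading as on the 20 mm plug. Swinging the first 40°.

Emit:
arm_command([
  {"dp": [-0.07,0,0.004],"angular": [0,0,0],"gripper": 5},
  {"dp": [-0.085,0,0.012],"angular": [0,0,0],"gripper": 5},
  {"dp": [-0.085,0,0.019],"angular": [0,0,0],"gripper": 5},
  {"dp": [-0.083,0,0.027],"angular": [0,0,0],"gripper": 5},
  {"dp": [-0.08,0,0.034],"angular": [0,0,0],"gripper": 5},
  {"dp": [-0.075,0,0.04],"angular": [0,0,0],"gripper": 5},
  {"dp": [-0.06,0,0.04],"angular": [0,0,0],"gripper": 5},
  {"dp": [0,0,0],"angular": [0,0,0],"gripper": 5},
])

```text
clock: 14.35
position: [0.4964, 0.0312, 0.1267]
ee_rot: [0.705, 0.027, 0.708, -0.026]
contact_force: [-1.7, -0.4, -2.6]
width: 0.0104
```

```bash
python3 -c "
from h import *
arc([.5971,.0237],37,70,7,.0195)"
```

```text
at [0.4964 0.0312 0.1267] now th 34.0 r 0.1219 F [-1.7 -0.4 -2.6] M [-0.02  0.42 -0.01] w 10.4 t 14.35 az -4.35 tilt [ 0.0012 -0.0032  0.1267]
[-0.098, 0.001, 0.095]
[-0.059, 0.0, 0.057]
[-0.054, 0.0, 0.062]
[-0.049, 0.0, 0.066]
[-0.044, 0.0, 0.07]
[-0.038, 0.0, 0.073]
[-0.032, 0.0, 0.076]
```

Emit:
arm_command([
  {"dp": [-0.055,0,0.055],"angular": [0,0,0],"gripper": 5},
  {"dp": [-0.06,0,0.06],"angular": [0,0,0],"gripper": 5},
  {"dp": [-0.055,0,0.062],"angular": [0,0,0],"gripper": 5},
  {"dp": [-0.05,0,0.066],"angular": [0,0,0],"gripper": 5},
  {"dp": [-0.045,0,0.07],"angular": [0,0,0],"gripper": 5},
  {"dp": [-0.038,0,0.073],"angular": [0,0,0],"gripper": 5},
  {"dp": [-0.02,0,0.05],"angular": [0,0,0],"gripper": 5},
  {"dp": [0,0,0],"angular": [0,0,0],"gripper": 5},
])

```text
clock: 15.35
position: [0.5338, 0.0282, 0.1664]
ee_rot: [0.692, 0.027, 0.721, -0.026]
contact_force: [-0.8, -0.2, -1.8]
width: 0.0105
```

```bash
python3 -c "
from h import *
arc([.5971,.0237],66,84,6,.0195)"
```

```text
at [0.5338 0.0282 0.1664] now th 59.5 r 0.1251 F [-0.8 -0.2 -1.8] M [ 0.01  0.23 -0.02] w 10.5 t 15.35 az -4.3 tilt [-1.000e-04 -4.170e-02  1.664e-01]
[-0.042, 0.002, 0.168]
[-0.02, -0.0, 0.049]
[-0.017, -0.0, 0.05]
[-0.014, -0.0, 0.05]
[-0.012, -0.0, 0.051]
[-0.009, -0.0, 0.052]
```

```bash
cat >> h.py <<'E'
def st(az=-4.3,H=(.5971,.0237)):
    s=get_state(); M=T(s); a=np.radians(az); e=np.array([np.cos(a),np.sin(a),0])
    G=M[:3,3]-.0195*M[:3,0]; b=G-np.array([*H,.078]); z=e; x=np.array([0,0,-1.]); Rt=np.c_[x,np.cross(z,x),z]
    print("G",G.round(4),"th",np.degrees(np.arctan2(b[2],-b@e)).round(1),"r",np.hypot(b[2],b@e).round(4),"ang units",(R.from_matrix(M[:3,:3].T@Rt).as_rotvec()/(np.pi/2)).round(4),"F",s["contact_force"].round(1),"M",s["moment"].round(2),"w",round(s["width"]*1e3,1),"t",round(s["clock"],2))
    th=np.arctan2(b[2],-b@e)
    for t in (75,80,85,90):
        q=np.array([*H,.078])+.12*(-np.cos(np.radians(t))*e+np.sin(np.radians(t))*np.array([0,0,1.]))
        print(t,"tool units to go",(M[:3,:3].T@(q-G)/.12).round(3))
E
python3 -c "
from h import *
st()"
```

```text
G [0.5347 0.0281 0.1858] th 59.9 r 0.1247 ang units [ 0.     -0.0266  0.0001] F [-0.8 -0.2 -1.8] M [ 0.01  0.23 -0.02] w 10.5 t 15.35
75 tool units to go [-0.078  0.002  0.26 ]
80 tool units to go [-0.101  0.002  0.344]
85 tool units to go [-0.116  0.002  0.43 ]
90 tool units to go [-0.123  0.002  0.517]
```

Emit:
arm_command([
  {"dp": [-0.025,0,0.05],"angular": [0,-0.012,0],"gripper": 5},
  {"dp": [-0.025,0,0.06],"angular": [0,-0.012,0],"gripper": 5},
  {"dp": [-0.02,0,0.06],"angular": [0,-0.01,0],"gripper": 5},
  {"dp": [-0.015,0,0.06],"angular": [0,-0.006,0],"gripper": 5},
  {"dp": [-0.01,0,0.06],"angular": [0,-0.004,0],"gripper": 5},
  {"dp": [-0.005,0,0.04],"angular": [0,-0.002,0],"gripper": 5},
  {"dp": [0,0,0],"angular": [0,0,0],"gripper": 5},
  {"dp": [0,0,0],"angular": [0,0,0],"gripper": 5},
], grip_force=30)

```text
clock: 16.35
position: [0.5718, 0.0251, 0.1835]
ee_rot: [0.717, 0.026, 0.696, -0.027]
contact_force: [-1.9, -0.3, 1.4]
width: 0.0104
```

```bash
python3 - <<'E'
from h import *; import pickle
st()
d=get_image("scene"); pickle.dump(d,open("s4.pkl","wb")); cv2.imwrite("pics/s4.png",np.clip(cv2.resize(d["image"][130:255,280:410],None,fx=4.5,fy=4.5,interpolation=cv2.INTER_CUBIC).astype(float)*1.4,0,255).astype(np.uint8))
E
```

```text
G [0.5712 0.0252 0.203 ] th 78.3 r 0.1277 ang units [0.0003 0.019  0.0006] F [-1.9 -0.3  1.4] M [ 0.02  0.65 -0.04] w 10.4 t 16.35
75 tool units to go [ 0.075  0.004 -0.045]
80 tool units to go [0.058 0.004 0.041]
85 tool units to go [0.049 0.004 0.128]
90 tool units to go [0.048 0.004 0.215]
```

View pics/s4.png

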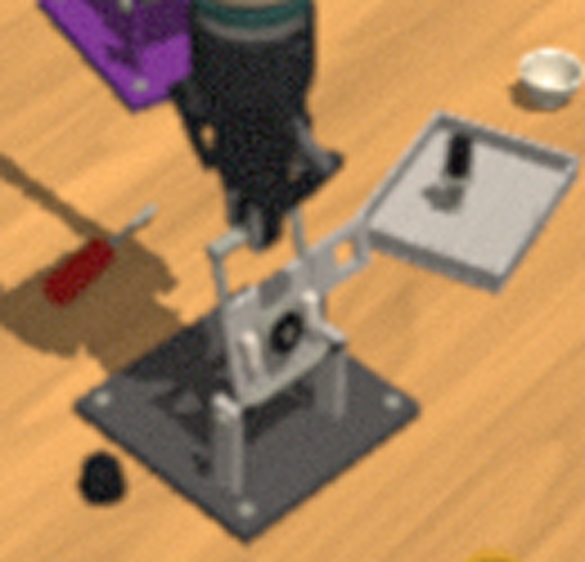

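The flap is near upright but short of it. The bar is gripped at crop (232,245), and the hand sits slightly high on the bar. I'll measure the true flap angle from the plate's depth plane.

```bash
cat >> h.py <<'E'
from scipy.optimize import least_squares
def flap(d,s=None,az=-4.3,H=(.5971,.0237),th0=80):
    a=np.radians(az); c=cloud(d,s); dx,dy=c[...,0]-H[0],c[...,1]-H[1]
    u=dx*np.cos(a)+dy*np.sin(a); v=-dx*np.sin(a)+dy*np.cos(a); z=c[...,2]-.078
    t=np.radians(th0); rad=-u*np.cos(t)+z*np.sin(t); off=u*np.sin(t)+z*np.cos(t)  # along flap, off its face
    base=(abs(off)<.02)&(d["depth"]>0)
    for nm,m in (("plate",base&(abs(v)<.036)&(rad>.015)&(rad<.076)&((rad>.065)|(abs(v)>.03))),("lug",base&(v>.042)&(v<.085)&(rad>.045)&(rad<.075)),("arms/bar",base&(abs(v)<.042)&(rad>.085)&(rad<.125)&(abs(off)<.012))):
        if m.sum()<15: print(nm,m.sum()); continue
        A=np.c_[np.ones(m.sum()),z[m]]
        f=least_squares(lambda p:A@p-u[m],[0,0],loss="soft_l1",f_scale=.0015).x
        print(nm,m.sum(),"th",np.degrees(np.arctan2(1,-f[1])).round(1),"u at hinge",f[0].round(4),"z rng",z[m].min().round(3),z[m].max().round(3),"v med",np.median(v[m]).round(3))
    m=base&(abs(v)<.036)&(rad>.015)&(rad<.085)|base&(v>.042)&(v<.085)&(rad>.045)&(rad<.075)
    A=np.c_[np.ones(m.sum()),z[m],v[m]]; f=least_squares(lambda p:A@p-u[m],[0,0,0],loss="soft_l1",f_scale=.001).x
    print("all",m.sum(),"th",np.degrees(np.arctan2(1,-f[1])).round(1),f.round(4))
E
python3 - <<'E'
from h import *; import pickle
d=pickle.load(open("s4.pkl","rb")); flap(d,th0=78)
s=get_state(); w=get_image("wrist"); print("wrist"); flap(w,s,th0=78)
t=get_image("top"); print("top"); flap(t,th0=78)
E
```

```text
plate 121 th 73.7 u at hinge 0.0064 z rng 0.016 0.075 v med -0.018
lug 82 th 79.4 u at hinge -0.0003 z rng 0.044 0.074 v med 0.062
arms/bar 95 th 80.7 u at hinge -0.0034 z rng 0.085 0.124 v med -0.018
all 450 th 69.2 [ 0.014  -0.3808 -0.036 ]
wrist
plate 342 th 69.6 u at hinge 0.0149 z rng 0.018 0.075 v med 0.031
lug 385 th 79.0 u at hinge 0.0024 z rng 0.045 0.074 v med 0.065
arms/bar 1957 th 82.4 u at hinge -0.0062 z rng 0.083 0.124 v med 0.013
all 2177 th 67.7 [ 0.0193 -0.4105 -0.0687]
top
plate 0
lug 3
arms/bar 10
all 3 th 78.1 [ 0.0054 -0.2102 -0.0488]
```

Emit:
arm_command([
  {"dp": [0.005,0,0.03],"angular": [0,0.008,0],"gripper": 5},
  {"dp": [0.005,0,0.03],"angular": [0,0.008,0],"gripper": 5},
  {"dp": [0.005,0,0.03],"angular": [0,0.004,0],"gripper": 5},
  {"dp": [0.0,0,0.03],"angular": [0,0,0],"gripper": 5},
  {"dp": [0,0,0.025],"angular": [0,0,0],"gripper": 5},
  {"dp": [0,0,0.02],"angular": [0,0,0],"gripper": 5},
  {"dp": [0,0,0],"angular": [0,0,0],"gripper": 5},
  {"dp": [0,0,0],"angular": [0,0,0],"gripper": 5},
])

```text
clock: 17.5
position: [0.5927, 0.0234, 0.1858]
ee_rot: [0.706, 0.026, 0.707, -0.027]
contact_force: [-3.1, -0.3, 4.2]
width: 0.0102
```

```bash
python3 - <<'E'
from h import *; import pickle
st(); s=get_state(); w=get_image("wrist"); pickle.dump((w,s),open("w5.pkl","wb")); flap(w,s,th0=86); print("scene")
d=get_image("scene"); pickle.dump(d,open("s5.pkl","wb")); flap(d,th0=86)
E
```

```text
G [0.5927 0.0234 0.2053] th 88.0 r 0.1274 ang units [ 0.0003 -0.0007  0.0008] F [-3.1 -0.3  4.2] M [ 0.    0.68 -0.04] w 10.2 t 17.5
75 tool units to go [ 0.095  0.005 -0.222]
80 tool units to go [ 0.076  0.005 -0.137]
85 tool units to go [ 0.065  0.005 -0.05 ]
90 tool units to go [0.061 0.005 0.037]
plate 172 th 91.0 u at hinge 0.0063 z rng 0.034 0.057 v med 0.032
lug 23 th 87.7 u at hinge 0.004 z rng 0.045 0.075 v med 0.053
arms/bar 1837 th 90.0 u at hinge -0.0034 z rng 0.085 0.125 v med 0.013
all 1388 th 141.9 [-0.0756  1.2733  0.4572]
scene
plate 109 th 83.0 u at hinge 0.0074 z rng 0.016 0.076 v med -0.015
lug 73 th 89.3 u at hinge -0.0001 z rng 0.045 0.075 v med 0.068
arms/bar 81 th 87.4 u at hinge 0.0029 z rng 0.085 0.124 v med -0.028
all 391 th 76.8 [ 0.0161 -0.2342 -0.033 ]
```

```bash
python3 - <<'E'
from h import *; import pickle
d=pickle.load(open("s5.pkl","rb")); w,s=pickle.load(open("w5.pkl","rb"))
a=cv2.resize(d["image"][165:235,310:375],(585,630))[:590]; b=cv2.resize(w["image"][100:400,180:480],(200,200))
im=np.zeros((590,790,3),np.uint8); im[:,:585]=a; im[:200,590:]=b
cv2.imwrite("pics/s5.png",np.clip(im.astype(float)*1.4,0,255).astype(np.uint8))
E
```

```text
(no output)
```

View pics/s5.png

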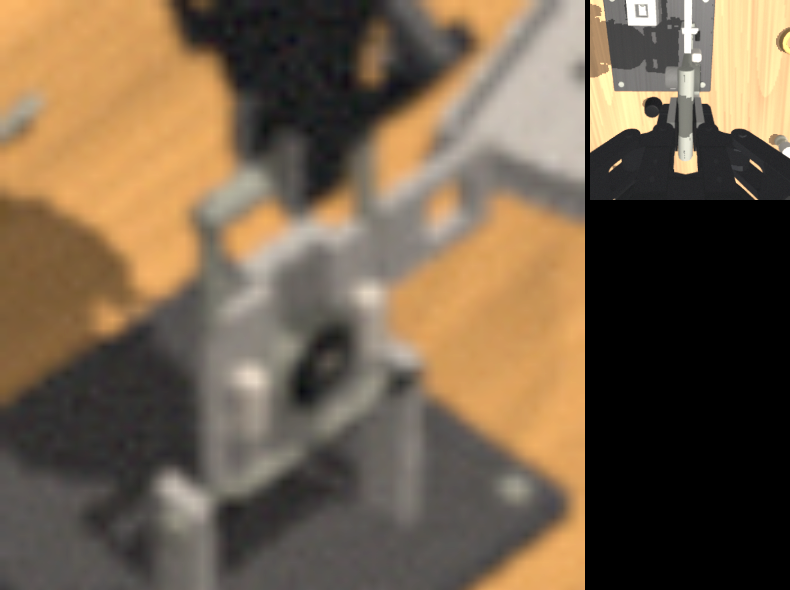

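The table is nearly upright and the bar sits between the pads. The hand's arc gives 88.0° and the lug planes give 87.7° and 89.3°. A last shift of about 3 mm should bring it upright.

Emit:
arm_command([
  {"dp": [0.0,0,0.012],"angular": [0,0,0],"gripper": 5},
  {"dp": [0.0,0,0.012],"angular": [0,0,0],"gripper": 5},
  {"dp": [0,0,0.004],"angular": [0,0,0],"gripper": 5},
  {"dp": [0.0,0,0.0],"angular": [0,0,0],"gripper": 5},
  {"dp": [0,0,0],"angular": [0,0,0],"gripper": 5},
  {"dp": [0,0,0],"angular": [0,0,0],"gripper": 5},
  {"dp": [0,0,0],"angular": [0,0,0],"gripper": 5},
  {"dp": [0,0,0],"angular": [0,0,0],"gripper": 5},
])

```text
clock: 18.6
position: [0.5952, 0.0232, 0.1859]
ee_rot: [0.706, 0.026, 0.708, -0.027]
contact_force: [-3.1, 0.8, 4.4]
width: 0.0104
```

```bash
python3 - <<'E'
from h import *; import pickle
st(); s=get_state(); print(s["qd"].round(3)); w=get_image("wrist"); flap(w,s,th0=90); print("scene")
d=get_image("scene"); pickle.dump(d,open("s6.pkl","wb")); flap(d,th0=90)
# same-camera check: hinge rod / bar-start vs bar now, wrist depth, bar top strip
c=cloud(w,s); a=np.radians(-4.3); dx,dy=c[...,0]-.5971,c[...,1]-.0237
u=dx*np.cos(a)+dy*np.sin(a); v=-dx*np.sin(a)+dy*np.cos(a)
m=(c[...,2]>.198)&(c[...,2]<.21)&(abs(u)<.02)&(v>.014)&(v<.03); print("bar top",m.sum(),u[m].min().round(4),u[m].max().round(4),np.median(c[...,2][m]).round(4))
E
```

```text
G [0.5952 0.0233 0.2054] th 89.2 r 0.1274 ang units [ 0.0004 -0.0018  0.0009] F [-3.1  0.8  4.4] M [-0.01  0.86 -0.05] w 10.4 t 18.6
75 tool units to go [ 0.096  0.005 -0.243]
80 tool units to go [ 0.077  0.005 -0.158]
85 tool units to go [ 0.066  0.005 -0.072]
90 tool units to go [0.062 0.005 0.015]
[-0.001 -0.001  0.001 -0.    -0.001  0.002]
plate 162 th 89.9 u at hinge 0.0084 z rng 0.034 0.058 v med 0.032
lug 0
arms/bar 1805 th 90.1 u at hinge -0.0006 z rng 0.085 0.125 v med 0.013
all 1185 th 142.0 [-0.0761  1.2795  0.5538]
scene
plate 109 th 86.1 u at hinge 0.0058 z rng 0.017 0.076 v med -0.018
lug 71 th 88.8 u at hinge 0.0016 z rng 0.045 0.075 v med 0.064
arms/bar 90 th 89.8 u at hinge 0.0008 z rng 0.085 0.125 v med -0.019
all 384 th 78.2 [ 0.0161 -0.2084 -0.0341]
bar top 765 -0.007 0.0048 0.2033
```

Emit:
arm_command([
  {"dp": [0.0,0,0.008],"angular": [0,0,0],"gripper": 5},
  {"dp": [0.0,0,0],"angular": [0,0,0],"gripper": 5},
  {"dp": [0,0,0],"angular": [0,0,0],"gripper": 5},
  {"dp": [0.0,0,0.0],"angular": [0,0,0],"gripper": 5},
  {"dp": [0,0,0],"angular": [0,0,0],"gripper": 5},
  {"dp": [0,0,0],"angular": [0,0,0],"gripper": 5},
  {"dp": [0,0,0],"angular": [0,0,0],"gripper": 5},
  {"dp": [0,0,0],"angular": [0,0,0],"gripper": 5},
])

```text
clock: 19.7
position: [0.5973, 0.023, 0.1856]
ee_rot: [0.706, 0.026, 0.707, -0.027]
contact_force: [-2.6, -0.1, 2.6]
width: 0.0105
```

```bash
python3 - <<'E'
from h import *
st(); print(get_state()["qd"].round(3)); d=get_image("scene"); flap(d,th0=90)
cv2.imwrite("pics/s7.png",cv2.resize(d["image"][120:270,270:450],None,fx=4,fy=4,interpolation=cv2.INTER_CUBIC))
E
```

```text
G [0.5973 0.0231 0.2051] th 90.1 r 0.1271 ang units [ 0.0003 -0.0004  0.0009] F [-2.6 -0.1  2.6] M [ 0.04  0.57 -0.13] w 10.5 t 19.7
75 tool units to go [ 0.094  0.005 -0.261]
80 tool units to go [ 0.075  0.005 -0.176]
85 tool units to go [ 0.063  0.005 -0.09 ]
90 tool units to go [ 0.06   0.005 -0.002]
[-0.002  0.    -0.001 -0.001  0.003  0.001]
plate 93 th 80.2 u at hinge 0.014 z rng 0.015 0.076 v med -0.008
lug 75 th 88.6 u at hinge 0.0029 z rng 0.045 0.075 v med 0.065
arms/bar 89 th 94.1 u at hinge -0.0062 z rng 0.086 0.125 v med -0.024
all 379 th 78.0 [ 0.0173 -0.2132 -0.0367]
```

View pics/s7.png

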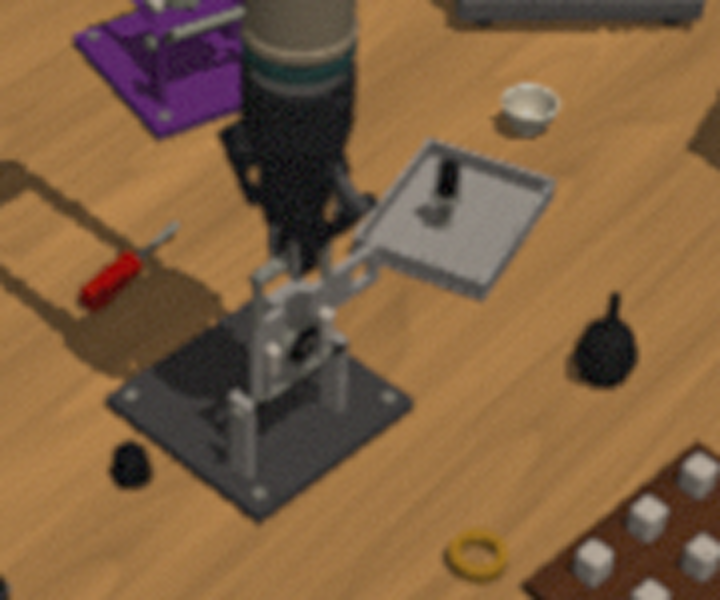

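The table is upright with the gripper on the bar at about (275,265). The plug stands in the tray at (447,180), and the bystanders look undisturbed. The hand angle is 90.1° and the joints are still, so I'm handing in.

```bash
python3 -c "
from rig import sign_off; print(sign_off())"
```

```text
the job is handed in; nothing more can be done
None
```

I pulled the plug out of the dark stand's socket and set it standing in the aluminium tray. I then swung the table up by its bar and handed the job in at about 19.8 s, still gripping and holding it upright.

**Last checks:**
- **Angle:** the hand's position on the arc gives 90.1°. The depth-plane fits of the flap scattered: the side lug gave 88.6° and the arms and bar 94.1°. The plate fit gave 80.2°, but the watch and hinge parts disturb it, so I did not use it. I take the table as upright to about 1–2°.
- **Grip and stillness:** the bar is held at 30 N with an opening reading of 10.5 mm. The joints are at rest and the residual wrist force is about 4 N.
- **Bar position in the fingers:** the bar sits about 7 mm nearer the fingertips than the pad centre, because the hand slid a little during the swing. I left it there.
- **Other things:** in the last scene view the plug stands inside the tray, and the bystanders in view look where they were.

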